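# Find the shelf groove with the plunger gauge

### The job

Check the shelf groove in the plywood panel that has one wide groove: pick up the round plunger gauge by its black knob and set it flat on that panel's plain end, the end away from the wide groove. Slide it flat along the panel, over the two thin saw cuts and without lifting it, until its steel pin drops into the wide groove, then stop, let go and leave the gauge standing there upright.

Things in the scene. Friction and masses are not known exactly. Their poses are not given: they have to be found in the camera images.
- gauge: Loose 290 g plunger gauge, upright on the table in front of the panels: round aluminium foot plate 80 mm across, 8 mm thick; on it a round black knob, 32 mm in diameter, 8 to 58 mm above the underside, gripped from above with any yaw; a steel pin through its axis. Origin: centre of the underside, z up. (The rectangular wooden sanding block with a knob is not it.)
- panel: Fixed plywood panel on the table, 260 (x) by 120 (y) by 24 mm thick. Across its top, parallel to y: one groove 30 mm wide, 10 mm deep, middle at x = -65 mm; two thin cuts, 4 mm wide, at x = +5 and +25 mm. Plain end: +x, gauge's centre at x = 50 to 90 mm, y near 0. Origin: centre of the underside, z up, x roughly to the robot's left. (A like panel has thin cuts only.)
- groove (a point): Middle of the wide groove's mouth, level with the panel's top (24 mm above the table), on the panel's lengthwise middle line; axes as the panel's. The pin falls in when the gauge's centre is within about 11 mm of the groove's middle along the panel; it does not enter the thin cuts.
- plunger (a joint): How far the gauge's steel pin (8 mm thick, pushed out by a 1 N spring) stands out below its underside, in m: about 0 (flush) on a flat face, 0.010 with the gauge flat over the wide groove, 0.015 when lifted. Its steel head, 16 mm across, shows above the knob: 84 mm above the underside when flush, sinking as the pin goes out.

How it is judged:
On the way, in this order (a step that is already met when the one before it is completed fails the run):
1. the gauge stands flat on the panel's plain end, pin pushed flush (z of gauge in the frame of panel between 0.02 and 0.029 m and y of gauge in the frame of panel between -0.045 and 0.045 m and x of gauge in the frame of panel between 0.045 and 0.12 m and value of joint plunger below 0.004 m), for 0.1 s.
2. it slides over the thin saw cuts, flat on the panel (z of gauge in the frame of panel between 0.02 and 0.029 m and y of gauge in the frame of panel between -0.045 and 0.045 m and x of gauge in the frame of panel between -0.005 and 0.035 m and value of joint plunger below 0.004 m), for 0.05 s.
3. it slides up to the wide groove, flat on the panel, pin still flush (z of gauge in the frame of panel between 0.02 and 0.029 m and y of gauge in the frame of panel between -0.045 and 0.045 m and x of gauge in the frame of panel between -0.05 and -0.015 m and value of joint plunger below 0.004 m), for 0.05 s.
4. the pin drops into the wide groove and the gauge stops there (z of gauge in the frame of panel between 0.02 and 0.029 m and y of gauge in the frame of panel between -0.045 and 0.045 m and x of gauge in the frame of panel between -0.082 and -0.048 m and value of joint plunger above 0.0075 m and angle between gauge's own z axis and vertical below 0.12 rad and linear speed of gauge below 0.02 m/s), for 0.2 s.
At the end, for the whole second after the job is handed in: The gauge is at rest, let go, standing flat on the panel (underside within 4 mm of its top, tilt under 7 degrees), its centre within 17 mm of the wide groove's middle along the panel and 45 mm of the panel's lengthwise middle line, its pin out by over 7.5 mm into the groove (all of step 4); the robot touches nothing.
It also fails if it takes over 42 s, if anything falls off the work surface, if the arm or the gripper's body presses on something with over 40 N, if the wrist force passes 120 N, or if a joint passes its speed limit or range.

### The arm

A 6-joint arm with a two-finger parallel gripper is mounted at the origin on the work surface. World frame = base frame: x ahead of the robot, y to its left, z up, the work surface at z = 0. Lengths are in m, angles in rad, forces in N, time in s.
With the tool pointing down it reaches from about 0.275 to 0.875 m from the base axis. Payload 12.5 kg.
Tool frame: the origin (TCP) lies on the centre line of the jaws, within the pads' length; the fingertips stand r.finger_overhang ahead of it and the grasp point (between the pads) lies 3 mm ahead of it (r.finger_overhang is the distance from the TCP to the fingertips, in m); z points along the fingers, y is the direction in which the jaws open and shut (so a half turn about z gives the same grasp; the last joint's range is limited). The gripper opens to 85 mm and grips with 20 to 120 N. Pads are 22 mm wide; open, the fingers measure 114 mm over their backs; the gripper's body (76 mm by 85 mm) begins 54 mm behind the grasp point. The pads swing forward as they close: fully open they stand 13 mm farther back than shut.
Start: joints at [1.078, 0.351, 1.652, -0, 1.139, -0.085], TCP at [0.218, 0.505, 0.227] pointing down, gripper open.
Joint ranges: [-2.75, 2.75], [-0.79, 2.1], [0.01, 2.65], [-1.57, 4.71], [0.07, 3.14], [-2.87, 2.87]. Speed limits (rad/s): [2.22, 2.22, 2.79, 3.14, 3.14, 3.14].

### API

Orientations are given as a unit quaternion [x, y, z, w].
In Python, from cell import r, optics gives the robot as it stands. The module is installed in compiled form; this text tells all that it offers. Calls block until the motion is done:
- r.move_to(position, orientation): joint-space move of the TCP to a pose.
- r.move_linear(position, rot=None, vel=0.15): straight line of the TCP; rot=None keeps the orientation; vel is the mean speed in m/s.
- r.set_joints(angles): joint-space move.
- r.set_gripper(opening, squeeze=None): opening from 0.0 (shut) to 1.0 (fully open); squeeze is the grip in N (None keeps the last); returns when the fingers have stopped.
- r.sleep(seconds).
- r.inverse_kinematics(position, orientation): joint angles nearest the present ones, or None.
- optics.get_image(name): name is "side" or "top"; returns a dict with "pixels" (420x560x3 uint8, red, green, blue), "depth" (420x560 float32, m along the optical axis (not along the pixel's ray), 0 where there is no reading), "fx", "fy", "cx", "cy" (pixels), "D" ([k1, k2, p1, p2, k3] as OpenCV has them; the pictures are not rectified), "camera_from_world" (4x4, takes a point from world to camera coordinates). Camera axes: x right, y down, z forward; pixel columns grow to the right and rows downward; lengths in m; the calibration is good to about 2 mm. A picture is of the moment at which its call begins.
A pose or a line that the arm cannot do raises r.PlanningError and nothing moves.
- r.hand_in(): hands the job in, once; it reports no verdict.
Readings, each from a call of its own:
- r.current_t(): time.
- r.current_q(): joint angles.
- r.current_qvel(): joint speeds.
- r.current_effort(): joint torques, N m.
- r.current_tool_pos(): TCP position.
- r.current_ee_rot(): TCP orientation.
- r.current_contact_force(): force on the tool from outside, world axes, zero at the start.
- r.current_torque(): the same for the moment, N m.
- r.current_opening(): opening from 0.0 (shut) to 1.0 (fully open).
Only numpy, scipy, OpenCV 4.12 (cv2) and the standard library are available. Lean on these libraries where they do the work, as an engineer would, in place of code of your own. Each camera call takes 0.05 s, during which the arm holds its last target. There are 200 camera calls.

## Working session

There is one attempt and no reset: what is moved stays moved. The work goes in short steps, each a Python script; the robot and the scene stay as the last script left them, time stands still between calls to the robot, and variables do not carry over. Pictures are saved under pics/ and viewed, about 8 in all and at most 12, crops included, and the job is handed in when it is done.

```bash
mkdir -p pics
cat > h.py <<'E'
import numpy as np, cv2
from cell import r, optics
def grab(name, fn=None):
    im=optics.get_image(name); np.savez('last_'+name,**{k:np.asarray(v) for k,v in im.items()})
    if fn: cv2.imwrite('pics/'+fn, cv2.cvtColor(im['pixels'],cv2.COLOR_RGB2BGR))
    return im
def rays(im,uv):
    K=np.array([[im['fx'],0,im['cx']],[0,im['fy'],im['cy']],[0,0,1]],float)
    n=cv2.undistortPoints(np.array(uv,float).reshape(-1,1,2),K,np.array(im['D'],float)).reshape(-1,2)
    T=np.array(im['camera_from_world']);R=T[:3,:3];c=-R.T@T[:3,3]
    return c,np.c_[n,np.ones(len(n))]@R
def on_z(im,uv,z):
    c,d=rays(im,uv); return c+d*((z-c[2])/d[:,2])[:,None]
def by_depth(im,uv):
    c,d=rays(im,uv); dep=np.array([im['depth'][int(round(v)),int(round(u))] for u,v in uv]); return c+d*dep[:,None]
E
python3 - <<'E'
from h import *
a=grab('top','t1.png');b=grab('side','s1.png')
for i in(a,b):
    T=i['camera_from_world'];print(-T[:3,:3].T@T[:3,3],i['fx'])
print(r.finger_overhang,r.current_ee_rot(),r.current_t())
E
```

```text
[ 0.40907307 -0.02682012  1.01433078] 535.2535885603328
[0.29983291 0.50604476 0.75390965] 537.1751260244059
0.022 [ 2.02485296e-01  9.79285168e-01 -4.94302432e-04 -1.43710784e-04] 0.1
```

View pics/t1.png

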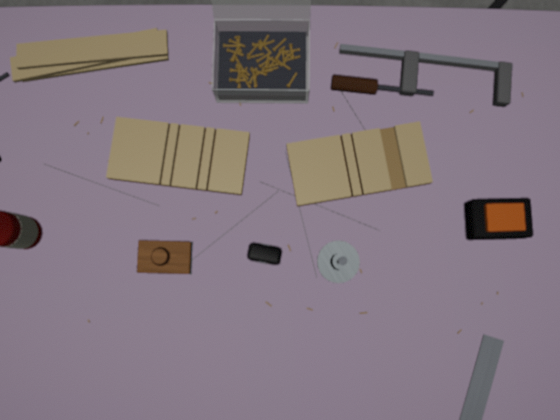

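View pics/s1.png

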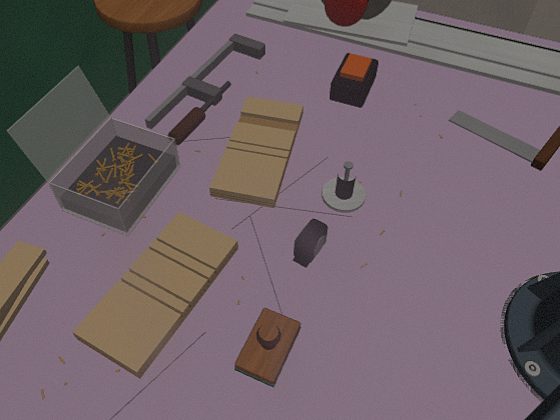

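Top view: the wide-groove panel is at about (288..431, 124..204), with its groove at about (392,158). Its plain end is to the left. The gauge is at (339,262), and the panel at left has thin cuts only. I'll enlarge a crop to read the corners.

Run:
```python
import cv2
i=cv2.imread('pics/t1.png')
c=cv2.resize(i[110:300,275:445],None,fx=3.15,fy=3.15,interpolation=cv2.INTER_CUBIC)
c=cv2.convertScaleAbs(c,alpha=1.3,beta=10)
for k in range(280,445,20): cv2.putText(c,str(k),(int((k-275)*3.15),8),0,.35,(0,0,255));cv2.line(c,(int((k+.5-275)*3.15),8),(int((k+.5-275)*3.15),14),(0,0,255))
for k in range(120,300,20): cv2.putText(c,str(k),(0,int((k-110)*3.15)),0,.35,(0,0,255));cv2.line(c,(0,int((k+.5-110)*3.15)),(8,int((k+.5-110)*3.15)),(0,0,255))
cv2.imwrite('pics/c1.png',c);print(c.shape)
```

```text
(598, 536, 3)
```

View pics/c1.png

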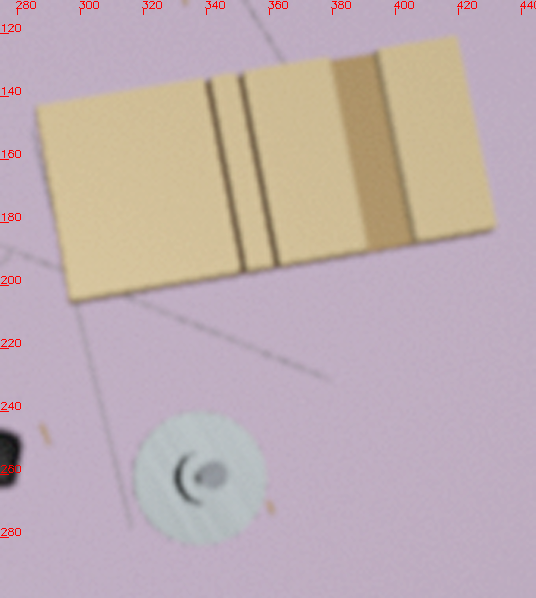

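The crop shows the panel's top corners at (37,106), (457,36), (495,228) and (70,299). The groove runs from (353,56) to (392,245), and the foot disc is centred at (200,478).

```bash
cat > fit.py <<'E'
from h import *
a=dict(np.load('last_top.npz'))
def px(p): return np.array(p,float)/3.15+[274.66,109.66]
P=on_z(a,px([(37,106),(457,36),(495,228),(70,299),(353,56),(392,245),(208,80),(244,271),(241,74),(277,265)]),.024)[:,:2]
# panel x ~ +y world (left), panel y ~ -x world; top of image = far = +x = panel -y
M=np.array([(130,-60),(-130,-60),(-130,60),(130,60),(-65,-60),(-65,60),(25,-60),(25,60),(5,-60),(5,60)])/1000.
mc,pc=M.mean(0),P.mean(0)
U,S,V=np.linalg.svd((M-mc).T@(P-pc));R=V.T@U.T;
t=pc-R@mc
G=on_z(a,px([(200,478)]),.008)[0]
E
python3 - <<'E'
from fit import *
print('R',R,np.linalg.det(R),'t',t,'\nres mm',((M@R.T+t-P)*1000).round(1).tolist());print('gauge',G)
s=dict(np.load('last_side.npz'))
K=np.array([[s['fx'],0,s['cx']],[0,s['fy'],s['cy']],[0,0,1]]);T=s['camera_from_world']
W=np.vstack([np.c_[M@R.T+t,np.full(10,.024)],[[G[0]+.04*np.cos(q),G[1]+.04*np.sin(q),.008] for q in np.arange(0,6.28,.6)],[[G[0],G[1],.084]]])
uv=cv2.projectPoints(W,cv2.Rodrigues(T[:3,:3])[0],T[:3,3],K,s['D'])[0].reshape(-1,2)
i=cv2.imread('pics/s1.png');x0,y0=200,85
c=cv2.resize(i[85:225,200:380],None,fx=4,fy=4,interpolation=cv2.INTER_CUBIC)
for u,v in uv: cv2.circle(c,(int((u+.5-x0)*4),int((v+.5-y0)*4)),2,(0,0,255),-1)
cv2.imwrite('pics/c2.png',c)
E
```

```text
R [[-0.17675853 -0.98425425]
 [ 0.98425425 -0.17675853]] 0.9999999999999997 t [ 0.6173375  -0.16627741] 
res mm [[0.1, 0.9], [-0.4, -0.5], [-0.5, -1.8], [-1.2, 0.3], [1.5, -0.2], [-1.1, 0.0], [1.6, 0.4], [-0.4, 0.1], [1.2, 0.7], [-0.7, 0.1]]
gauge [ 0.43204628 -0.12760794  0.008     ]
```

View pics/c2.png

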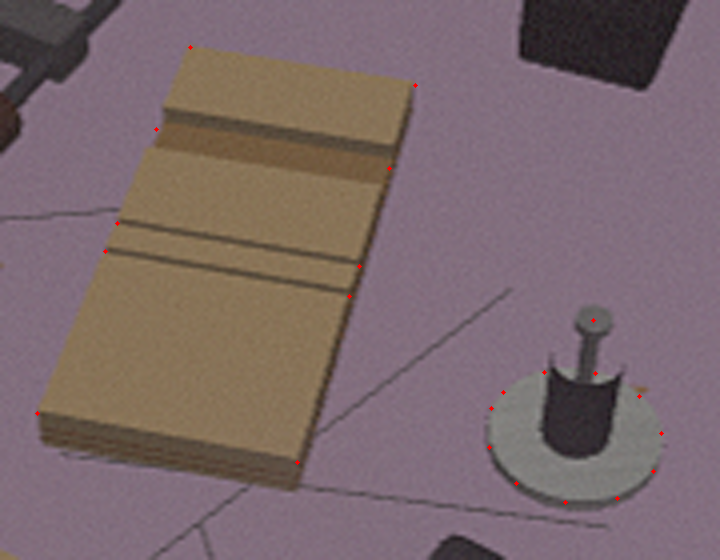

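Projecting the fit into the side camera matches to about 1 mm, so both views agree. Next is the pick.

```bash
cat >> fit.py <<'E'
def W(x,z): p=t+R@np.array([x,0.]); return [p[0],p[1],z]
y=R[:,0]; n=np.array([y[0],y[1]+1]); 
ang=np.arctan2(y[1],y[0])/2; q0=[np.cos(ang),np.sin(ang),0,0]  # half turn about n: tool y -> reflect(y)
from scipy.spatial.transform import Rotation as Ro
def quat():
    yt=np.r_[y,0];zt=np.array([0,0,-1.]);c=[]
    for s in(1,-1):
        m=np.c_[np.cross(s*yt,zt),s*yt,zt]; c.append(Ro.from_matrix(m).as_quat())
    cur=Ro.from_quat(r.current_ee_rot())
    return min(c,key=lambda q:(cur.inv()*Ro.from_quat(q)).magnitude())
E
sed -i '/^y=R/s/; n=.*//;/^ang=/d' fit.py
python3 - <<'E'
from fit import *
q=quat()
print(r.current_t(),r.inverse_kinematics([G[0],G[1],.2],q),r.inverse_kinematics(W(.075,.12),q),r.inverse_kinematics(W(-.065,.08),q))
r.set_gripper(1.0)
r.move_to([G[0],G[1],.2],q); 
r.move_linear([G[0],G[1],.048],vel=.1)
print(r.current_tool_pos(),r.current_contact_force(),r.current_t())
r.set_gripper(0.0,squeeze=40)
print(r.current_opening(),r.current_contact_force(),r.current_t())
r.move_linear([G[0],G[1],.12],vel=.1)
print(r.current_opening(),r.current_contact_force(),r.current_tool_pos(),r.current_t())
grab('side','s2.png')
i=cv2.imread('pics/s2.png');cv2.imwrite('pics/s2c.png',cv2.resize(i[60:240,200:440],None,fx=3,fy=3))
E
```

```text
0.1 [-3.90595283e-01  2.03500335e-01  1.92617438e+00 -4.44089210e-16
  1.01191793e+00 -2.13908375e+00] [-2.28041646e-01  5.81339965e-01  1.57727709e+00 -4.44089210e-16
  9.82975596e-01 -1.97653011e+00] [-4.20496400e-01  7.26824782e-01  1.42276416e+00 -4.44089210e-16
  9.92003715e-01 -2.16898487e+00]
[ 0.43232565 -0.12771987  0.04841624] [-0.14302172  0.45931929 -0.33319038] 4.3583
0.3387442557003083 [-1.82449658 -0.78934372  5.01255052] 4.925
0.3439308845373628 [-0.12230588  0.66514514 -3.04606933] [ 0.43165745 -0.12743351  0.11945287] 5.7917
```

View pics/s2c.png

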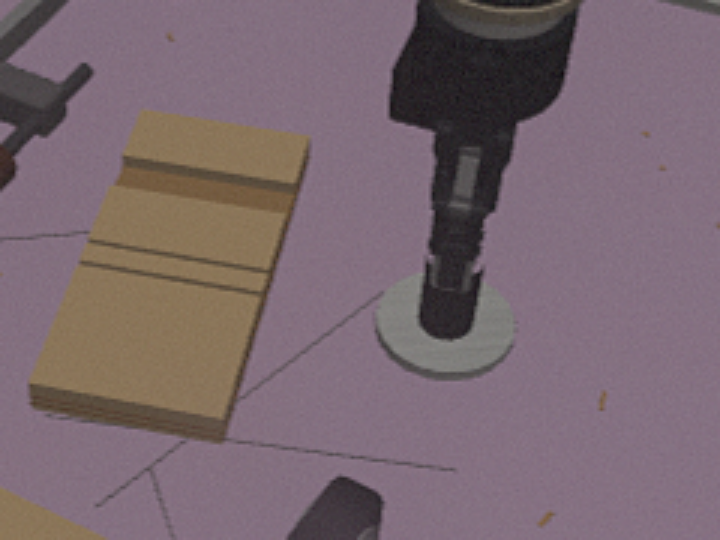

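The side view shows the gauge held upright and clear of the table, at crop pixel (447,310), and the wrist reads its weight. Now I'll set it on the plain end by force.

Run:
```python
from fit import *
q=quat()
r.move_linear(W(.075,.14),q,vel=.15)
r.sleep(.2); f0=r.current_contact_force()[2]
r.move_linear(W(.075,.080),vel=.1)
z=.080
while z>.064:
    z-=.001; r.move_linear(W(.075,z),vel=.02); f=r.current_contact_force()[2]-f0
    print(round(z,4),round(f,2),r.current_tool_pos()[2].round(4))
    if f>5: break
r.sleep(.2);print(f0,r.current_contact_force(),r.current_t(),r.current_torque())
grab('side','s3.png')
i=cv2.imread('pics/s3.png');cv2.imwrite('pics/s3c.png',cv2.resize(i[60:240,180:420],None,fx=3,fy=3))
```

```text
0.079 1.73 0.0795
0.078 1.75 0.0781
0.077 0.89 0.0769
0.076 0.98 0.0759
0.075 1.29 0.0749
0.074 1.8 0.074
0.073 1.42 0.0729
0.072 8.79 0.0724
-3.485551853954993 [-4.61835729 -1.7050084   6.11964398] 10.3167 [-0.24547888  0.7862608  -0.00802877]
```

View pics/s3c.png

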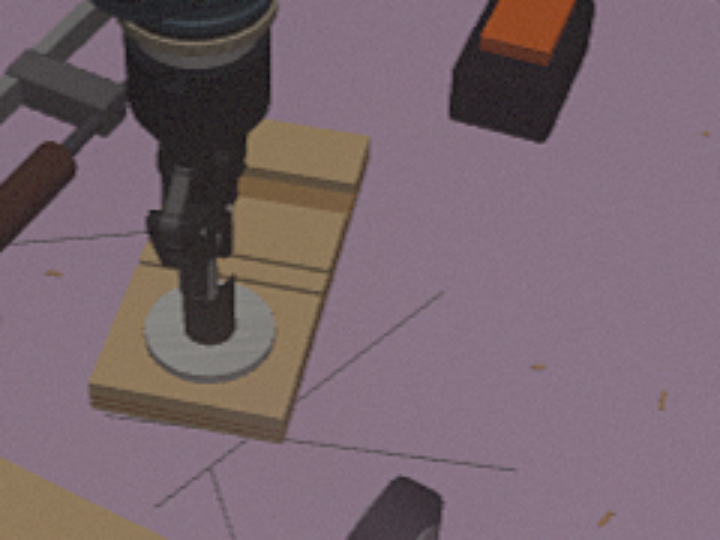

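The gauge is flat on the plain end at crop (210,330), with about 9 N of downward contact and the height as predicted. Next I'll slide it, holding the same press.

Run:
```python
from fit import *
z=.072
for x in (.045,.015,-.012,-.035,-.065):
    r.move_linear(W(x,z),vel=.035)
    p=R.T@(np.array(r.current_tool_pos()[:2])-t)
    f=np.array(r.current_contact_force());print(x,p.round(4),r.current_tool_pos()[2].round(4),f.round(2),r.current_t())
    if f[2]>12: z+=.0005
    if f[2]<0.5: z-=.0005
r.sleep(.3)
print(r.current_contact_force(),r.current_t())
grab('side','s4.png');grab('top','t4.png')
i=cv2.imread('pics/s4.png');cv2.imwrite('pics/s4c.png',cv2.resize(i[60:240,180:420],None,fx=3,fy=3))
```

```text
0.045 [ 0.0444 -0.0004] 0.0723 [-0.85  2.98  5.25] 11.375
0.015 [ 0.0144 -0.0003] 0.0723 [-1.55  2.42  5.32] 12.3833
-0.012 [-0.0126 -0.0003] 0.0723 [-0.24  2.68  4.91] 13.3083
-0.035 [-0.0355 -0.0003] 0.0723 [-0.64  2.09  5.51] 14.1167
-0.065 [-0.0655 -0.0003] 0.0724 [-0.74  2.45  5.19] 15.125
[-0.6289506   2.58645325  5.94852313] 15.425
```

View pics/s4c.png

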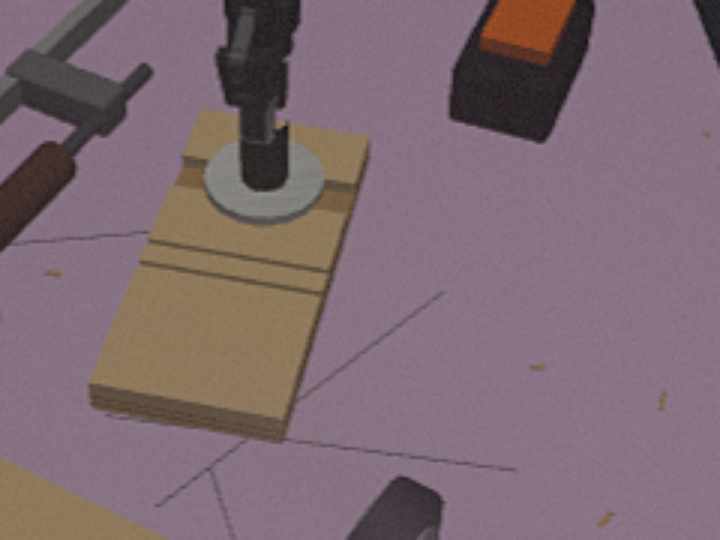

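The gauge is flat and centred over the groove at crop (263,180). I'll release it, retreat and check the pin head height.

Run:
```python
from fit import *
r.set_gripper(1.0)
p=np.array(r.current_tool_pos()); r.move_linear([p[0],p[1],.22],vel=.12)
r.move_linear([p[0]-.2,p[1]+.2,.25],vel=.25)
r.sleep(.3)
s=grab('side','s5.png');a=grab('top','t5.png');print(r.current_t(),r.current_contact_force())
T=s['camera_from_world'];K=np.array([[s['fx'],0,s['cx']],[0,s['fy'],s['cy']],[0,0,1]],float)
g=W(-.065,0)
pts=np.array([[g[0],g[1],.024+h] for h in(.084,.074,.069)]+[[g[0]+.04*np.cos(q),g[1]+.04*np.sin(q),.032] for q in np.arange(0,6.28,.5)])
uv=cv2.projectPoints(pts,cv2.Rodrigues(T[:3,:3])[0],T[:3,3],K,np.array(s['D'],float))[0].reshape(-1,2)
i=cv2.imread('pics/s5.png');x0,y0=225,60
c=cv2.resize(i[60:150,225:325],None,fx=6,fy=6,interpolation=cv2.INTER_CUBIC)
for k,(u,v) in enumerate(uv): cv2.circle(c,(int((u+.5-x0)*6),int((v+.5-y0)*6)),2,[(0,0,255),(0,255,0),(255,0,0)][k] if k<3 else (0,0,255),-1)
cv2.imwrite('pics/s5c.png',c)
```

```text
19.1917 [-0.66611147  0.00542399  0.14279585]
```

View pics/s5c.png

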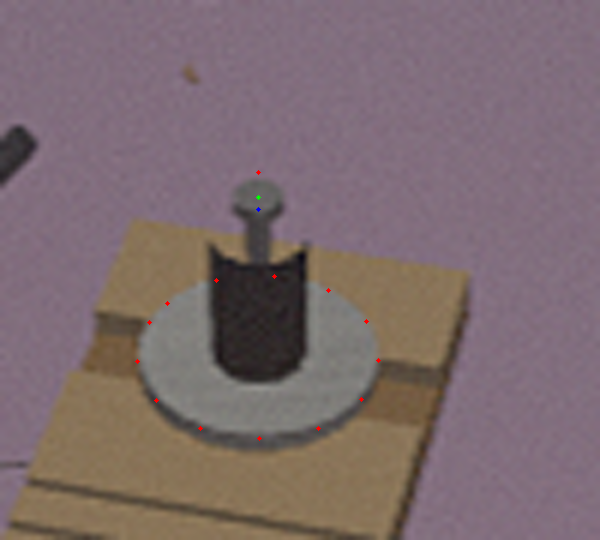

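The gauge stands upright and flat over the groove. Its pin head top at crop (258,197) sits on the green mark, which is the position for a pin out by 10 mm. The foot matches its predicted outline, and the gripper is clear.

```bash
python3 -c "
from cell import r
r.hand_in();print(r.current_t())"
```

```text
the job is handed in; nothing more can be done
the job is handed in; nothing more can be done
```

The job is handed in: the gauge stands upright on the wide-groove panel with its pin in the groove, and the arm is clear. I picked it up by the knob and set it on the plain end with about 9 N of contact. I then slid it flat over both thin cuts to x = −65 mm without lifting, let go and drew the arm back.

**Last checks:** The side camera showed the gauge upright and the foot matching its predicted outline over the groove, to about 1–2 mm. The pin head sat at the height for a pin out by about 10 mm. The clock read 19.2 s just before hand-in, inside the 42 s limit, with almost no force on the wrist. No check failed or disagreed. I inferred pin travel only from the picture, and inferred that the pin stayed flush during the slide from the steady tool height. The hand-in gave no verdict.

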